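# Switch off the bench charger and fit its battery-bay cover

### The job

First turn the charger's black knob fully anticlockwise to its stop, so that the output is off. Then close the battery bay with the orange cover: tilt it, tuck its tongue under the aluminium lip at the upper end of the bay, and level it down until it lies fully home in the bay, and let go. Leave the battery pack, glue bottle, solder reel and screwdriver where they are.

Things in the scene. Friction and masses are not known exactly. Their poses are not given: they have to be found in the camera images.
- bay: Battery bay, a 13 mm deep recess in the charger's slanting face. Origin: on its floor, where the seated cover's origin belongs (same pose), about 66 mm above the bench. x up the slope, y left across the face, z square out of it; face at z=13 mm. Opening: x -47.5 (end wall) to +47.5 mm (lip edge), y -38 to +38. Seated cover has 2.5 mm play each way along x, 3 mm along y.
- lip_edge (a point): Lower edge of the aluminium lip, mid-width: bay frame (47.5, 0, 9) mm. The lip, 4 mm thick, flush with the face, covers the bay's upper end from here to the end wall at x=65.5 mm, full width; under it a gap 9 mm high.
- charger: Blue charger, fixed, does not move. Its case (200 wide, 170 long, 50 thick) leans back 0.42 rad (24 deg) on a stand, face sloping up away from the robot. Origin: on the bench right under the bay's origin; z up; bay is turned -0.42 rad about its y. In the bay frame the face spans x -75 to 95, y -60 to 140 mm; only the knob stands above it.
- cover: Loose orange cover, about 90 g, flat on the bench, fin up. Origin: centre of the underside of its 90 (x) x 70 (y) x 12 (z) mm plate; z out of its top. A tongue 56 wide, 4 thick, level with the underside, sticks out 14 mm at the +x end (104 long in all). Mid-top: black grip fin 44 (x) x 12 (y) mm, from z=12 to 36 mm.
- tongue_tip (a point): Middle of the free end of the cover's tongue: 59 mm from the cover's origin along its +x, 2 mm above its underside.
- fin_grip (a point): On the cover's grip fin, 34 mm above the cover's origin (2 mm below the fin's top), a place for the TCP when gripping; the fingers close along the cover's y.
- output_knob (a joint): Black knob's angle, rad: 0 = fully anticlockwise at its stop (off), grows clockwise seen looking at the face, up to 2.4. Light friction (0.03 N m); stays where left. At 0 its grip bar lies along the bay's x; at q it is turned clockwise by q about the bay's z.
- output_knob_grip (a point): On the knob's axis (parallel to the bay's z), at gripping height, 37 mm above the face: bay frame (-5, 92, 50) mm. The bar is 40 long, 14 thick, 32 tall; this point is 7 mm below its top. Below it a disc 42 mm across, top 23 mm under this point.
- battery_pack: Bystander, loose: grey battery pack with a yellow band, 110 x 36 mm, 34 mm tall, lying along its x axis. Origin: centre of its underside.
- glue_bottle: Bystander, loose: white glue bottle, 52 mm across, 130 mm tall, close to the charger's left (knob) side. Origin: centre of its underside.
- solder_reel: Bystander, loose: green reel standing on its end, 64 mm across, 56 mm tall, close to the charger's right side. Origin: centre of its underside.
- screwdriver: Bystander, loose: red-handled screwdriver lying on the bench, 150 mm long, under 35 mm tall. Its x axis runs along it, handle to -x; origin under its middle.

How it is judged (in metres and radians):
On the way, in this order (a step that is already met when the one before it is completed fails the run):
1. the knob is turned fully anticlockwise (off), the cover not yet in the bay (value of joint output_knob below 0.09 rad), for 0.2 s.
2. the cover lies fully home in the bay, tongue under the lip (x of cover in the frame of bay between -0.006 and 0.006 m and y of cover in the frame of bay between -0.006 and 0.006 m and z of cover in the frame of bay between -0.003 and 0.003 m and angle between the z axis of cover and the z axis of bay, either way round below 0.045 rad and x of tongue_tip in the frame of bay above 0.05 m and z of tongue_tip in the frame of bay below 0.008 m), for 0.2 s.
At the end, for the whole second after the job is handed in: The knob stands within 0.09 rad of its anticlockwise stop; the cover rests released in the bay, its origin within 6 mm along and across the bay and 3 mm in height of the seated place, level with the bay floor within 0.045 rad (2.6 deg), its tongue at least 2.5 mm under the lip (all of step 2 and value of joint output_knob below 0.09 rad and linear speed of cover below 0.02 m/s and contact force between the fingers and cover below 0.1 N); the robot touches nothing.
It fails at once if the battery pack is pushed more than 20 mm (distance of battery_pack from where it was at the start of the episode above 0.02 m).
It fails at once if the glue bottle is pushed more than 20 mm (distance of glue_bottle from where it was at the start of the episode above 0.02 m).
It fails at once if the solder reel is pushed more than 20 mm (distance of solder_reel from where it was at the start of the episode above 0.02 m).
It fails at once if the screwdriver is pushed more than 20 mm (distance of screwdriver from where it was at the start of the episode above 0.02 m).
It fails at once if the glue bottle is tipped (angle between glue_bottle's own z axis and vertical above 0.35 rad).
It also fails if it takes over 67 s, if anything falls off the work surface, if the arm or the gripper's body presses on something with over 40 N, if the wrist force passes 120 N, or if a joint passes its speed limit or range.

### The arm

A 6-joint arm with a two-finger parallel gripper is mounted at the origin on the work surface. World frame = base frame: x ahead of the robot, y to its left, z up, the work surface at z = 0. Lengths are in mm, angles in rad, forces in N, time in s.
With the tool pointing down it reaches from about 350 to 975 mm from the base axis. Payload 7.1 kg.
Tool frame: the origin (TCP) lies between the finger pads, 19 mm behind the fingertips; this is the grasp point; z points along the fingers, y is the line along which they close (so a half turn about z gives the same grasp; the last joint's range is limited). The gripper opens to 88 mm and grips with 3 to 60 N. Pads are 20 mm wide; open, the fingers measure 115 mm over their backs; the gripper's body (75 mm by 178 mm) begins 61 mm behind the grasp point.
Start: joints at [1.13, 0.423, 1.63, -0, 1.089, -0.019], TCP at [255.845, 570.218, 241.375] pointing down, gripper open.
Joint ranges: [-3, 3], [-0.9, 2.11], [0.09, 2.58], [-1.31, 4.45], [0.11, 2.69], [-2.54, 2.54]. Speed limits (rad/s): [2.39, 2.39, 3.01, 3.14, 3.14, 3.14].

### API

Orientations are given as a rotation vector (axis times angle).
In Python, from workcell import ctrl, optics gives the robot as it stands (ctrl), with the cameras (optics).
- The arm moves only by the shell command python3 jog.py FILE [OPENING], which reads ROWS from the file FILE. ROWS is a JSON list of rows, 1 to 5 of them, each written [[dx, dy, dz], [rx, ry, rz]]: dx, dy, dz in mm, then a rotation vector rx, ry, rz in rad; each row shifts and turns the commanded pose from where the row before left it, along the tool's axes as they then stand; what a row does not reach is not made up. A row lasts 1/12 s, in which the tool goes at most 41.7 mm and 0.125 rad, less where a joint would pass 70% of its speed; a pose out of reach is approached as far as the arm can. OPENING is the finger opening in mm, set as the command begins (- or left out keeps the last). The fingers move at their own pace and stop on an object; the grip force is fixed at half the most. Time passes only in rows, so rows that do not move let the fingers close. It prints the time, the measured TCP pose, the force, the opening and the grip force at its end. Input that does not fit is refused with a message, and nothing moves.
- ctrl.get_obs(): the state, without advancing time (a new reading comes with each control period).
- optics.get_image(name): name is "scene" or "side" or "wrist"; returns a dict with "img" (384x512x3 uint8, red, green, blue), "fx", "fy", "cx", "cy" (pixels), "R" (3x3) and "t" (3): a world point X has camera coordinates R X + t. Camera axes: x right, y down, z forward; pixel columns grow to the right and rows downward; lengths in mm; the calibration is good to about 2 mm. A picture is of the moment at which its call begins. There is no depth.
- ctrl.close_job(): hands the job in; it is judged then, once.
The state is a dict: "t": time; "qpos": joint angles; "qvel": joint speeds; "joint_torque": joint torques, N m; "ee_pos": TCP position; "orientation": TCP orientation; "ft_force": force on the tool from outside, world axes, zero at the start; "moment": the same for the moment, N m; "width": finger opening in mm; "grasp_force": force on a finger pad.
Only numpy, scipy, OpenCV 4.12 (cv2) and the standard library are available. Lean on these libraries where they do the work, as an engineer would, in place of code of your own. Each camera call takes 0.05 s, during which the arm holds its last target. There are 200 camera calls.

## Working session

There is one attempt and no reset: what is moved stays moved. The work goes in short steps, Python scripts to look and compute and a shell command to move; the robot and the scene stay as the last step left them, time stands still between calls to the robot, and variables do not carry over. Pictures are saved under pics/ and viewed, at most 10 in all, crops included, and the job is handed in when it is done.

```bash
ls; mkdir -p pics; cat > h.py <<'E'
import numpy as np, cv2
from scipy.spatial.transform import Rotation as Ro
from workcell import ctrl, optics
E
python3 - <<'E'
from h import *
o=ctrl.get_obs(); print(o)
ims=[optics.get_image(n) for n in("scene","side","wrist")]
import pickle; pickle.dump(ims,open('ims0.pkl','wb'))
for n,i in zip(("scene","side","wrist"),ims):
    print(n,i['fx'],i['cx'],i['cy'],np.round(-i['R'].T@i['t']),np.round(i['R'],2).tolist())
    cv2.imwrite(f'pics/{n}0.png',i['img'][:,:,::-1])
E
```

```text
jog.py
pics
workcell.py
{'t': 0.0, 'qpos': array([ 1.13000917e+00,  4.23859699e-01,  1.63072288e+00, -8.13515196e-06,
        1.08852354e+00, -1.90101386e-02]), 'qvel': array([1.81237733e-04, 5.55559047e-04, 8.49179503e-04, 2.32669770e-03,
       3.16659155e-05, 1.01558379e-03]), 'joint_torque': array([ 4.02162977e-04, -5.44599652e+01, -2.73681450e+01,  6.44532521e-02,
        2.25605158e-02, -6.91394939e-05]), 'ee_pos': array([255.62238433, 569.75515863, 240.57695647]), 'orientation': array([-6.57549139e-01, -3.07166166e+00,  2.31711710e-03]), 'ft_force': array([0.18644614, 0.31302548, 0.21826014]), 'moment': array([-0.00216694,  0.05258907,  0.0125615 ]), 'grasp_force': 0.0, 'width': 87.88388735094665}
scene 391.01262389512164 252.61625666677392 193.3958385776635 [1398.    6.  937.] [[0.05, 1.0, -0.01], [0.71, -0.04, -0.7], [-0.7, 0.02, -0.72]]
side 358.34918144968725 252.0108438922841 190.67035513518277 [  69. -452.  878.] [[0.69, -0.72, 0.0], [-0.54, -0.52, -0.67], [0.49, 0.46, -0.75]]
wrist 294.51384549646883 255.6657920323712 186.45475353322257 [183. 602. 383.] [[0.41, 0.91, -0.0], [0.87, -0.39, 0.29], [0.26, -0.12, -0.96]]
```

View pics/scene0.png

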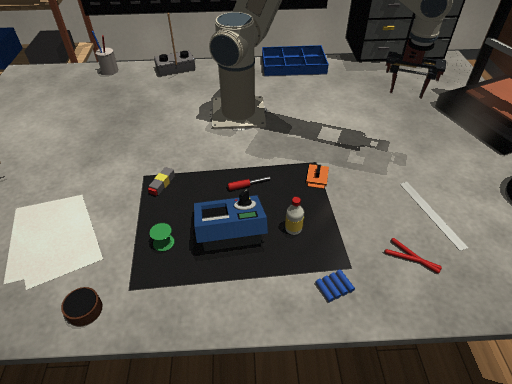

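View pics/side0.png

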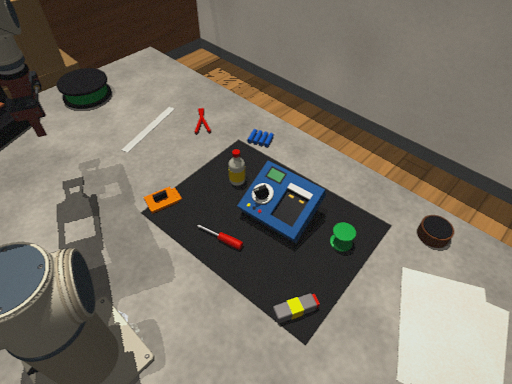

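The scene picture shows the charger around (230,220), with the cover at (317,176), screwdriver (248,183), glue bottle (294,217), reel (161,236) and battery pack (161,181). In the side picture the bay is near (293,203), the lip near (300,190), the knob near (263,192) and the cover at (162,199).

```bash
cat >> h.py <<'E'
def ray(im,uv):
    d=im['R'].T@np.array([(uv[0]-im['cx'])/im['fx'],(uv[1]-im['cy'])/im['fy'],1.]); return -im['R'].T@im['t'],d/np.linalg.norm(d)
def onz(im,uv,z):
    c,d=ray(im,uv); return c+d*(z-c[2])/d[2]
def tri(obs): # [(im,uv),...]
    A=np.zeros((3,3));b=np.zeros(3);L=[]
    for im,uv in obs:
        c,d=ray(im,uv);P=np.eye(3)-np.outer(d,d);A+=P;b+=P@c;L.append((c,P))
    X=np.linalg.solve(A,b); return X,[round(float(np.linalg.norm(P@(X-c))),1) for c,P in L]
def proj(im,X):
    p=im['R']@np.asarray(X)+im['t']; return np.array([im['fx']*p[0]/p[2]+im['cx'],im['fy']*p[1]/p[2]+im['cy']])
E
python3 - <<'E'
from h import *; import pickle
sc,sd,wr=pickle.load(open('ims0.pkl','rb'))
for n,a,b,z in [('cover',(317,177),(162,199),10),('charger',(230,212),(285,200),80),('screwdriver',(248,183),(221,237),15),('bottletop',(296,201),(236,153),125),('reeltop',(160,230),(344,230),50),('batt',(161,181),(297,307),20)]:
    print(n,np.round(onz(sc,a,z)),np.round(onz(sd,b,z)),np.round(tri([(sc,a),(sd,b)])[0]))
big=cv2.resize(sd['img'][140:260,130:370],None,fx=3.2,fy=3.2,interpolation=cv2.INTER_CUBIC)
w=cv2.resize(wr['img'],(400,300))
cv2.imwrite('pics/side_crop.png',big[:,:,::-1]); 
E
```

```text
cover [426. 263.  10.] [410. 263.  10.] [414. 268.   0.]
charger [633. -34.  80.] [628. -57.  80.] [632. -44.  73.]
screwdriver [447.  25.  15.] [438.  18.  15.] [441.  23.   8.]
bottletop [642. 156. 125.] [638. 154. 125.] [640. 156. 123.]
reeltop [ 665. -240.   50.] [ 680. -235.   50.] [ 673. -237.   59.]
batt [ 425. -270.   20.] [ 423. -275.   20.] [ 424. -273.   18.]
```

View pics/wrist0.png

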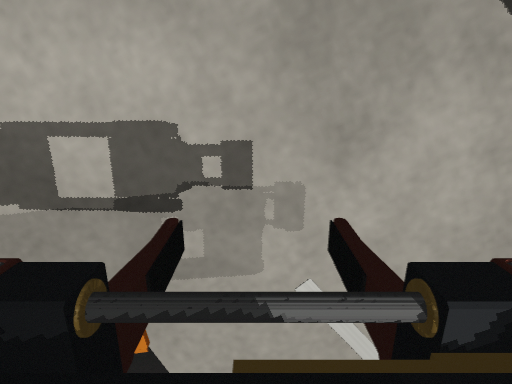

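The wrist picture shows only bare bench, the finger shadows and an orange corner of the cover at (140,343). I'll use the enlarged side crop for rough orientations.

View pics/side_crop.png

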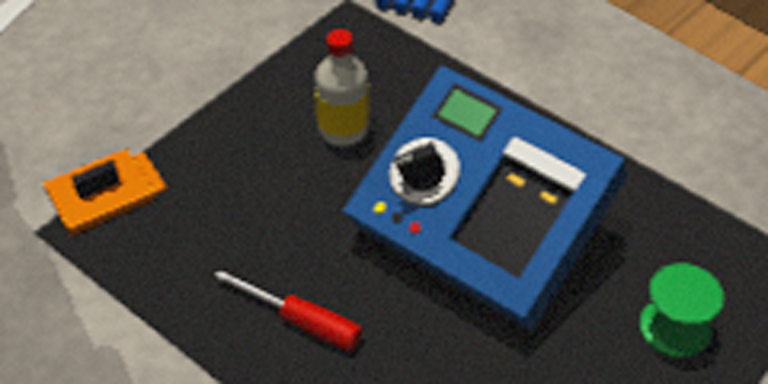

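The crop shows the cover's tongue pointing right and up in the picture (about world +x, −y), and the knob bar at (420,165). The lip is at the far end of the bay. I'll bring the wrist camera over the cover.

```bash
echo '[[[-33, -15, 0], [0, 0, 0]], [[-33, -15, 0], [0, 0, 0]], [[-33, -15, 0], [0, 0, 0]], [[-33, -15, 0], [0, 0, 0]], [[-33, -15, 0], [0, 0, 0]]]' > path.dat && python3 jog.py path.dat; echo '[[[-33, -15, 0], [0, 0, 0]], [[-33, -15, 0], [0, 0, 0]], [[-33, -15, 0], [0, 0, 0]], [[-33, -15, 0], [0, 0, 0]], [[-33, -15, 0], [0, 0, 0]]]' > path.dat && python3 jog.py path.dat; echo '[[[-33, -15, 0], [0, 0, 0]], [[-33, -15, 0], [0, 0, 0]], [[0, 0, 0], [0, 0, 0]]]' > path.dat && python3 jog.py path.dat
python3 - <<'E'
from h import *; import pickle
im=optics.get_image('wrist'); pickle.dump(im,open('w1.pkl','wb')); cv2.imwrite('pics/w1.png',im['img'][:,:,::-1])
print(np.round(-im['R'].T@im['t']), np.round(im['R'],2).tolist(), proj(im,[414,268,0]), proj(im,[632,-44,73]))
E
```

```text
t: 0.57
ee_pos: [376.3, 432.8, 241.2]
orientation: [-0.657, -3.072, 0.001]
ft_force: [1.5, 0.6, 0.4]
width: 87.9
grasp_force: 0.0
t: 0.98
ee_pos: [496.3, 296.7, 241.3]
orientation: [-0.657, -3.072, 0.0]
ft_force: [-0.9, 0.1, 0.4]
width: 87.6
grasp_force: 0.0
t: 1.23
ee_pos: [546.9, 239.7, 241.3]
orientation: [0.664, 3.069, -0.001]
ft_force: [-0.4, -0.1, -0.0]
width: 87.9
grasp_force: 0.0
[474. 272. 383.] [[0.41, 0.91, -0.0], [0.87, -0.4, 0.29], [0.27, -0.12, -0.96]] [231.88051908  50.19759741] [ 81.93286255 320.75456041]
```

View pics/w1.png

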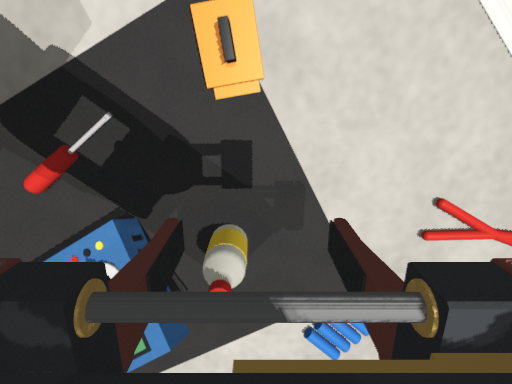

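The picture shows the cover at (228,45) with its fin at (227,38) and tongue end at (237,90), pointing towards +x world. The charger is partly hidden at lower left, and the bottle is at (226,255). Next I look down the charger's face, with the tool tilted square to it.

```bash
echo '[[[0, 0, -15], [0, 0, -0.105]], [[0, 0, -15], [0, 0, -0.105]], [[0, 0, -15], [0, 0, -0.105]], [[0, 0, -15], [0, 0, -0.105]]]' > path.dat && python3 jog.py path.dat; echo '[[[-24, -24, 0], [0, -0.042, 0]], [[-24, -24, 0], [0, -0.042, 0]], [[-24, -24, 0], [0, -0.042, 0]], [[-24, -24, 0], [0, -0.042, 0]], [[-24, -24, 0], [0, -0.042, 0]]]' > path.dat && python3 jog.py path.dat; echo '[[[-24, -24, 0], [0, -0.042, 0]], [[-24, -24, 0], [0, -0.042, 0]], [[-24, -24, 0], [0, -0.042, 0]], [[-24, -24, 0], [0, -0.042, 0]], [[-24, -24, 0], [0, -0.042, 0]]]' > path.dat && python3 jog.py path.dat;echo '[[[0, 0, 0], [0, 0, 0]]]' > path.dat && python3 jog.py path.dat
python3 - <<'E'
from h import *; import pickle
im=optics.get_image('wrist'); pickle.dump(im,open('w2.pkl','wb')); cv2.imwrite('pics/w2.png',im['img'][:,:,::-1])
print(np.round(-im['R'].T@im['t']), np.round(im['R'],2).tolist(), proj(im,[414,268,0]), proj(im,[632,-44,73]))
E
```

```text
t: 1.62
ee_pos: [542.3, 244.8, 301.6]
orientation: [0.007, -3.14, 0.0]
ft_force: [0.8, 0.3, -0.4]
width: 87.8
grasp_force: 0.0
t: 2.03
ee_pos: [662.6, 124.0, 311.2]
orientation: [0.0, 2.931, 0.0]
ft_force: [-0.0, -1.2, 1.0]
width: 87.8
grasp_force: 0.0
t: 2.45
ee_pos: [777.3, 3.9, 345.9]
orientation: [0.001, 2.721, 0.001]
ft_force: [-0.5, -0.9, -0.5]
width: 87.7
grasp_force: 0.0
t: 2.53
ee_pos: [779.2, 0.9, 347.4]
orientation: [0.005, 2.717, -0.002]
ft_force: [-0.6, 1.2, -0.1]
width: 87.7
grasp_force: 0.0
[647.   1. 444.] [[0.0, 1.0, -0.0], [0.75, -0.0, 0.66], [0.66, -0.0, -0.75]] [ 692.44615847 -581.27184876] [206.94427271 -93.26300874]
```

View pics/w2.png

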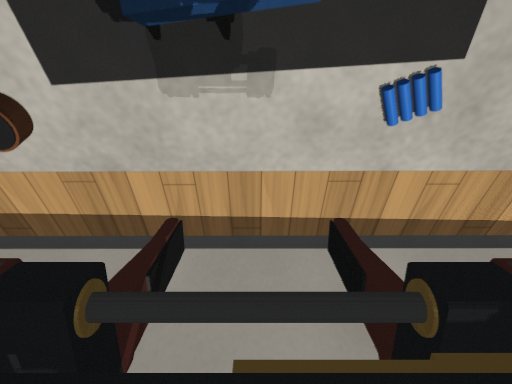

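The wrist camera looks towards the fingers, so this view overshoots: the charger's far edge is at the top of the picture, around (220,10). I'll back up along tool x.

```bash
echo '[[[32, 0, 2], [0, 0, 0]], [[32, 0, 2], [0, 0, 0]], [[32, 0, 2], [0, 0, 0]], [[32, 0, 2], [0, 0, 0]], [[32, 0, 2], [0, 0, 0]]]' > path.dat && python3 jog.py path.dat; echo '[[[0, 0, 0], [0, 0, 0]]]' > path.dat && python3 jog.py path.dat | head -3
python3 - <<'E'
from h import *; import pickle
im=optics.get_image('wrist'); pickle.dump(im,open('w3.pkl','wb')); cv2.imwrite('pics/w3.png',im['img'][:,:,::-1])
print(np.round(-im['R'].T@im['t']))
E
```

```text
t: 3.0
ee_pos: [632.2, 5.7, 270.5]
orientation: [0.0, 2.724, 0.001]
ft_force: [-0.9, -0.2, -0.4]
width: 88.2
grasp_force: 0.0
t: 3.08
ee_pos: [626.5, 5.8, 266.4]
orientation: [0.0, 2.734, 0.001]
[496.   5. 365.]
```

View pics/w3.png

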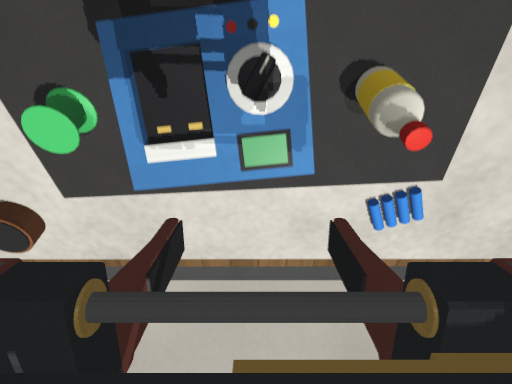

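The picture now shows the whole face. The bay opening runs from (132,50) to (215,140) with the white lip at (145–217, 138–163), the knob dial is at (260,78) with its bar pointer up and right, and the face's far corners are at (134,190) and (315,175). I'll take a second place for stereo.

```bash
echo '[[[13, -25, 0], [0, 0, 0]], [[13, -25, 0], [0, 0, 0]], [[13, -25, 0], [0, 0, 0]], [[0, 0, 0], [0, 0, 0]], [[0, 0, 0], [0, 0, 0]]]' > path.dat && python3 jog.py path.dat | head -3
cat > feat.py <<'E'
from h import *
def feats(im):
    g=im['img']; hsv=cv2.cvtColor(g,cv2.COLOR_RGB2HSV); out={}
    w=cv2.inRange(hsv,(0,0,130),(179,50,255)); b=cv2.inRange(hsv,(95,110,60),(125,255,255))
    cs=[c for c in cv2.findContours(b,cv2.RETR_EXTERNAL,cv2.CHAIN_APPROX_NONE)[0] if cv2.contourArea(c)>3000]
    c=max(cs,key=cv2.contourArea); hull=cv2.convexHull(c)
    out['face']=cv2.approxPolyDP(hull,4,True)[:,0].tolist()
    m=np.zeros(b.shape,np.uint8); cv2.fillPoly(m,[hull],255); w&=m
    for c in cv2.findContours(w,cv2.RETR_EXTERNAL,cv2.CHAIN_APPROX_NONE)[0]:
        a=cv2.contourArea(c)
        if a>300:
            r=cv2.minAreaRect(c); k=max(r[1])/min(r[1])
            h=cv2.convexHull(c)
            out.setdefault('blob',[]).append((a,round(k,2),np.round(cv2.boxPoints(r),1).tolist() if k>2 else [np.round(v,1).tolist() if not np.isscalar(v) else v for v in cv2.fitEllipse(h)]))
            if k>2: out['lip']=cv2.approxPolyDP(h,3,True)[:,0].tolist()
    gm=cv2.inRange(hsv,(45,60,60),(80,255,255))&m
    c=max(cv2.findContours(gm,cv2.RETR_EXTERNAL,cv2.CHAIN_APPROX_NONE)[0],key=cv2.contourArea)
    out['lcd']=np.round(cv2.boxPoints(cv2.minAreaRect(c)),1).tolist()
    for n,lo,hi in(('yel',(22,120,120),(34,255,255)),('red',(0,120,90),(8,255,255))):
        mm=cv2.inRange(hsv,lo,hi)&m; M=cv2.moments(mm,True)
        if M['m00']: out[n]=(M['m10']/M['m00'],M['m01']/M['m00'],M['m00'])
    return out
E
python3 - <<'E'
from feat import *; import pickle
im=optics.get_image('wrist'); pickle.dump(im,open('w4.pkl','wb'))
a=pickle.load(open('w3.pkl','rb'))['img']; 
sheet=np.hstack([cv2.resize(x[0:200,80:340],None,fx=1.5,fy=1.5) for x in (a,im['img'])]); cv2.imwrite('pics/w34.png',sheet[:,:,::-1])
for f in('w3.pkl','w4.pkl'):
    i=pickle.load(open(f,'rb'));print(np.round(-i['R'].T@i['t']))
    for k,v in feats(i).items(): print(k,v)
E
```

```text
t: 3.55
ee_pos: [599.7, -71.3, 256.3]
orientation: [0.004, 2.721, -0.0]
[496.   5. 365.]
face [[304, 0], [313, 174], [134, 190], [95, 21], [247, 0]]
blob [(1203.5, 3.81, [[143.8000030517578, 145.0], [214.3000030517578, 137.5], [216.1999969482422, 156.0], [145.6999969482422, 163.5]]), (1521.0, 1.15, [[259.6, 78.2], [67.3, 72.6], 2.2188103199005127])]
lip [[214, 141], [215, 156], [147, 161], [144, 147], [210, 138]]
lcd [[240.6999969482422, 136.8000030517578], [285.70001220703125, 132.3000030517578], [288.79998779296875, 162.8000030517578], [243.6999969482422, 167.3000030517578]]
yel (215.136563876652, 86.79735682819383, 227.0)
red (230.87878787878788, 26.242424242424242, 66.0)
[468. -72. 354.]
face [[385, 23], [383, 195], [206, 210], [177, 51]]
blob [(1065.0, 4.19, [[217.39999389648438, 168.39999389648438], [286.6000061035156, 161.39999389648438], [288.29998779296875, 178.0], [219.10000610351562, 184.89999389648438]]), (3428.0, 1.09, [[337.1, 105.3], [64.1, 69.7], 37.91635513305664])]
lip [[287, 165], [287, 178], [220, 184], [221, 168], [281, 162]]
lcd [[313.20001220703125, 161.6999969482422], [357.79998779296875, 157.1999969482422], [360.5, 183.8000030517578], [315.79998779296875, 188.1999969482422]]
yel (289.59574468085106, 112.34042553191489, 235.0)
red (311.37333333333333, 55.266666666666666, 75.0)
```

View pics/w34.png

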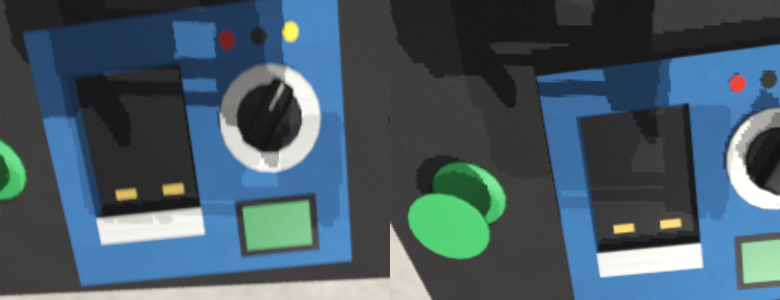

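The paired crops show the bay's near corners at (77,77)/(179,66) on the left and (187,118)/(297,104) in the right half, and both show the lip's edges clearly. The bay looks empty, with two gold contacts at the upper end. I'll triangulate the corners and fit a rigid frame.

```bash
cat > bay.py <<'E'
from feat import *; import pickle
L,Rr=[pickle.load(open(f,'rb')) for f in('w3.pkl','w4.pkl')]
P=[((-47.5,-38,13),(131.3,51.3),(204.7,78.7)),((-47.5,38,13),(199.3,44),(278,69.3)),((47.5,-38,13),(144,147.5),(219,168.5)),((47.5,38,13),(215.8,138.5),(287,161.8)),
((65.5,-38,13),(146.2,162.5),(220,184.5)),((65.5,38,13),(216.3,156.5),(288,178.3)),((95,-60,13),(134,190),(206,210.5)),((95,140,13),(313.8,174.5),(383.5,195.5)),((-75,-60,13),(95,21),(177,51))]
B=np.array([p[0] for p in P]);W=[];
for p in P:
    X,e=tri([(L,p[1]),(Rr,p[2])]);W.append(X)
W=np.array(W)
def fit(B,W):
    R,_=Ro.align_vectors(W-W.mean(0),B-B.mean(0));return R,W.mean(0)-R.apply(B.mean(0))
if __name__=='__main__':
    R,t=fit(B,W); print('res',np.round(W-R.apply(B)-t,1).tolist())
    print('origin',np.round(t,1),'Rotmat',np.round(R.as_matrix(),3).tolist(),R.as_euler('ZYX'))
    for nm in('w1.pkl',):pass
    kx=R.apply([-5,92,50])+t;print('knob',kx)
    print('dial',tri([(L,(259.6,78.2)),(Rr,(337.1,105.3))]), R.inv().apply(tri([(L,(259.6,78.2)),(Rr,(337.1,105.3))])[0]-t))
    for i,n in((L,'L'),(Rr,'R')): print(n,proj(i,kx),proj(i,R.apply([-5,92,57])+t))
    # knob tops enlarged
    out=[]
    for i in(L,Rr):
        u,v=proj(i,R.apply([-5,92,57])+t).astype(int); u0,v0=max(u-50,0),max(v-50,0)
        out.append(cv2.resize(i['img'][v0:v0+100,u0:u0+100],(400,400),interpolation=cv2.INTER_CUBIC)); print('crop',u0,v0)
    cv2.imwrite('pics/knob.png',np.hstack(out)[:,:,::-1])
E
python3 bay.py
```

```text
res [[5.1, -2.9, -15.9], [-0.8, -1.0, 4.6], [-1.2, 1.5, 3.1], [3.1, 1.1, -4.0], [-2.2, 0.5, 2.7], [1.5, -0.0, -0.2], [-0.8, 1.9, -1.1], [0.2, -0.2, 2.2], [-4.9, -0.6, 8.7]]
origin [627.6 -81.1  60.3] Rotmat [[0.866, -0.109, -0.489], [0.107, 0.994, -0.031], [0.489, -0.025, 0.872]] [ 0.12287473 -0.51108601 -0.02870576]
knob [588.79481025   8.18721059  99.17931962]
dial (array([600.42893342,   9.18589226,  78.42739894]), [0.4, 0.4]) [-4.97258045 92.24870772 26.18971249]
L [259.01596536  73.17382371] [258.85757214  71.66133551]
R [342.77950512 103.99365435] [344.78376212 103.43412376]
crop 208 21
crop 294 53
```

View pics/knob.png

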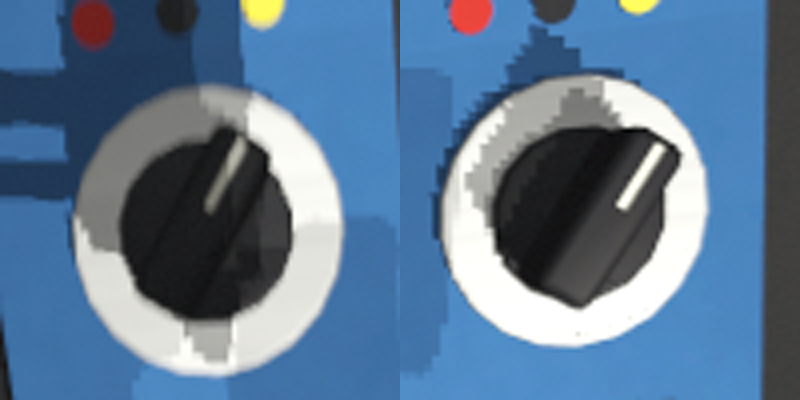

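The knob crops show the bar's white pointer running from (240,145) to (210,210) on the left and (660,150) to (625,205) on the right, so the bar is turned about 30° clockwise from the bay's axis. I'll solve the bay pose from all the rays, using the stated tilt.

```bash
cat > bay2.py <<'E'
from bay import *
from scipy.optimize import least_squares
sc,sd,_=pickle.load(open('ims0.pkl','rb'))
O=[(p[0],L,p[1]) for p in P[1:-1]]+[(p[0],Rr,p[2]) for p in P]+[((-75,140,13),Rr,(385.5,22.5)),((-5,92,13.),L,(259.6,78.2)),((-5,92,13.),Rr,(337.1,105.3))]
O=[o for o in O if o[0]!=(-5,92,13.)]
def pose(p,tilt=None): return Ro.from_euler('ZY',[p[0],-0.42 if len(p)<5 else p[4]]),np.array(p[1:4])
def res(p):
    R,t=pose(p);r=[]
    for b,im,uv in O:
        r+=list((proj(im,R.apply(b)+t)-uv))
    return np.array(r)
s=least_squares(res,[.1,630,-70,66],loss='soft_l1'); Rb,tb=pose(s.x)
s5=least_squares(res,[.1,630,-70,66,-.42],loss='soft_l1')
if __name__=='__main__':
    print(s.x,s.cost,'free tilt',s5.x,s5.cost); r=res(s.x).reshape(-1,2)
    for o,e in zip(O,r): print(o[0],'L' if o[1] is L else 'R',np.round(e,1))
    for q in (s.x,s5.x):
        R,t=pose(q)
        print('knob pt',np.round(R.apply([-5,92,50])+t,1))
        for im,a,b in((L,(268,57.25),(260.5,73.5)),(Rr,(359,90.5),(350.25,104.25))):
            pts=[]
            for uv in(a,b):
                c,d=ray(im,uv);c=R.inv().apply(c-t);d=R.inv().apply(d);pts.append((c+d*(57-c[2])/d[2])[:2])
            v=pts[0]-pts[1];print('ptr ends',np.round(pts,1).tolist(),'bar q',np.arctan2(v[1],-v[0]))
        print('lip edge in side/scene',proj(sd,R.apply([47.5,0,13])+t),proj(sc,R.apply([47.5,0,13])+t),'face corners side',[np.round(proj(sd,R.apply(c)+t)).tolist() for c in((-75,-60,13),(-75,140,13),(95,140,13),(95,-60,13))])
    f=feats(sd);print('side face hull',f['face'],f.get('lip'))
E
python3 bay2.py
```

```text
[ 1.19422952e-01  6.24233075e+02 -8.08301031e+01  6.52185112e+01] 12.278339123247362 free tilt [ 1.19356583e-01  6.24201815e+02 -8.08388933e+01  6.52770522e+01
 -4.17430329e-01] 12.263284978944649
(-47.5, 38, 13) L [ 0.1 -4.3]
(47.5, -38, 13) L [ 0.3 -1.7]
(47.5, 38, 13) L [-1.8 -0. ]
(65.5, -38, 13) L [ 1.6 -0.2]
(65.5, 38, 13) L [ 0.2 -1.2]
(95, -60, 13) L [ 0.4 -0. ]
(95, 140, 13) L [ 0.5 -1.5]
(-47.5, -38, 13) R [-1.  -0.3]
(-47.5, 38, 13) R [ 1.  -0.3]
(47.5, -38, 13) R [-1.3  1. ]
(47.5, 38, 13) R [-0.2  0.9]
(65.5, -38, 13) R [0.1 0.6]
(65.5, 38, 13) R [0.1 0.4]
(95, -60, 13) R [-0.9  0.8]
(95, 140, 13) R [-0.3  0.2]
(-75, -60, 13) R [0.4 0.7]
(-75, 140, 13) R [-0.1  1.5]
knob pt [588.5   7.5 108.8]
ptr ends [[-18.7, 101.8], [-6.8, 94.3]] bar q 0.5643522730272448
ptr ends [[-19.0, 102.9], [-8.5, 95.3]] bar q 0.6210197123711678
lip edge in side/scene [297.85252433 193.39573522] [214.97010694 216.37594972] face corners side [[293.0, 239.0], [237.0, 206.0], [267.0, 160.0], [324.0, 189.0]]
knob pt [588.6   7.5 109. ]
ptr ends [[-18.8, 101.8], [-7.0, 94.3]] bar q 0.564431050927225
ptr ends [[-19.2, 102.9], [-8.6, 95.3]] bar q 0.620468592233022
lip edge in side/scene [297.86212844 193.39593458] [214.97024521 216.39795502] face corners side [[293.0, 239.0], [237.0, 206.0], [267.0, 160.0], [324.0, 189.0]]
side face hull [[324, 189], [293, 239], [237, 206], [268, 160]] None
```

The fit is good: with the tilt left free it gives 0.417, the origin height comes out at 65 mm, and the side view's face corners agree within 1 px. The bay has yaw 0.119 at (624,−81,65), and the knob is at q≈0.59. Next I need the moves to the knob.

```bash
cat >> h.py <<'E'
Rb=Ro.from_euler('ZY',[.1194,-.42]); tb=np.array([624.2,-80.8,65.2])
def toolR(R,yaw,pitch=0): # tool on object frame R: tool x = -obj x, z = -obj z; yaw about obj z
    return R*Ro.from_euler('z',yaw)*Ro.from_matrix([[-1,0,0],[0,1,0],[0,0,-1]])
def delta(Rt,pt):
    o=ctrl.get_obs();Rc=Ro.from_rotvec(o['orientation']);pc=np.array(o['ee_pos'])
    return 'shift-then-turn',np.round(Rc.inv().apply(pt-pc),1),'rv',np.round((Rc.inv()*Rt).as_rotvec(),3),'turn-first shift',np.round(Rt.inv().apply(pt-pc),1)
E
python3 - <<'E'
from h import *
o=ctrl.get_obs();print(o['t'],o['ee_pos'])
R=toolR(Rb,-.59)
for z in(110,50): print(delta(R,Rb.apply([-5,92,z])+tb))
E
```

```text
3.6 [600.20398739 -70.78039769 256.59174811]
('shift-then-turn', array([71. , 75.3, 70.1]), 'rv', array([-0.047,  0.016,  0.479]), 'turn-first shift', array([95.9, 31.1, 74. ]))
('shift-then-turn', array([ 71.3,  78.3, 130. ]), 'rv', array([-0.047,  0.016,  0.479]), 'turn-first shift', array([ 95.9,  31.1, 134. ]))
```

```bash
echo '[[[0, 0, 0], [-0.012, 0.004, 0.12]], [[0, 0, 0], [-0.012, 0.004, 0.12]], [[0, 0, 0], [-0.012, 0.004, 0.12]], [[0, 0, 0], [-0.011, 0.004, 0.119]], [[24, 8, 18], [0, 0, 0]]]' > path.dat && python3 jog.py path.dat 45 >/dev/null; echo '[[[24, 8, 18], [0, 0, 0]], [[24, 8, 18], [0, 0, 0]], [[24, 7, 18], [0, 0, 0]], [[0, 0, 0], [0, 0, 0]], [[0, 0, 0], [0, 0, 0]]]' > path.dat && python3 jog.py path.dat
python3 - <<'E'
from h import *
R=toolR(Rb,-.59)
for z in(110,50): print(delta(R,Rb.apply([-5,92,z])+tb))
import pickle
im=optics.get_image('wrist');pickle.dump(im,open('w5.pkl','wb'));cv2.imwrite('pics/w5.png',im['img'][:,:,::-1])
E
```

```text
t: 4.43
ee_pos: [562.2, 6.0, 164.2]
orientation: [0.635, 2.67, 0.203]
ft_force: [0.7, 0.1, 0.7]
width: 45.3
grasp_force: 0.0
('shift-then-turn', array([-2. , -0.5,  1.2]), 'rv', array([-0.   , -0.004,  0.003]), 'turn-first shift', array([-2. , -0.5,  1.2]))
('shift-then-turn', array([-2.2, -0.5, 61.2]), 'rv', array([-0.   , -0.004,  0.003]), 'turn-first shift', array([-2. , -0.5, 61.2]))
```

```bash
echo '[[[-2, -0.5, 20], [0, 0, 0]], [[0, 0, 20], [0, 0, 0]], [[0, 0, 15], [0, 0, 0]], [[0, 0, 6], [0, 0, 0]], [[0, 0, 0], [0, 0, 0]]]' > path.dat && python3 jog.py path.dat; echo '[[[0, 0, 0], [0, 0, 0]], [[0, 0, 0], [0, 0, 0]], [[0, 0, 0], [0, 0, 0]], [[0, 0, 0], [0, 0, 0]], [[0, 0, 0], [0, 0, 0]]]' > path.dat && python3 jog.py path.dat 0; echo '[[[0, 0, 0], [0, 0, 0]], [[0, 0, 0], [0, 0, 0]], [[0, 0, 0], [0, 0, 0]]]' > path.dat && python3 jog.py path.dat
```

```text
t: 4.9
ee_pos: [589.7, 5.2, 109.8]
orientation: [0.64, 2.666, 0.202]
ft_force: [-1.2, -0.1, 0.2]
width: 45.0
grasp_force: 0.0
t: 5.32
ee_pos: [588.6, 6.0, 110.4]
orientation: [0.639, 2.666, 0.203]
ft_force: [3.4, 27.8, 8.8]
width: 15.4
grasp_force: 14.3
t: 5.57
ee_pos: [588.9, 6.9, 110.6]
orientation: [0.638, 2.666, 0.204]
ft_force: [0.7, 10.2, 5.8]
width: 13.8
grasp_force: 30.0
```

Gripped the 14 mm bar. Now turning anticlockwise.

```bash
echo '[[[0, 0, 0], [0, 0, -0.11]], [[0, 0, 0], [0, 0, -0.11]], [[0, 0, 0], [0, 0, -0.11]], [[0, 0, 0], [0, 0, -0.11]], [[0, 0, 0], [0, 0, -0.1]]]' > path.dat && python3 jog.py path.dat; echo '[[[0, 0, 0], [0, 0, -0.1]], [[0, 0, 0], [0, 0, 0]], [[0, 0, 0], [0, 0, 0]]]' > path.dat && python3 jog.py path.dat
python3 - <<'E'
from h import *
o=ctrl.get_obs();Rc=Ro.from_rotvec(o['orientation']);x=Rb.inv().apply(Rc.apply([-1,0,0]))
print('q from gripper',-np.arctan2(x[1],x[0]),o['moment'],o['ft_force'],Rb.inv().apply(o['moment']))
E
```

```text
t: 5.98
ee_pos: [589.1, 7.8, 110.8]
orientation: [-0.104, 2.721, 0.05]
ft_force: [2.0, 19.0, 5.6]
width: 13.8
grasp_force: 30.0
t: 6.23
ee_pos: [589.2, 7.8, 110.8]
orientation: [-0.231, 2.712, 0.023]
ft_force: [3.3, 17.1, 4.5]
width: 14.4
grasp_force: 30.4
q from gripper -0.0500253947185013 [ 3.1762953  -0.35898878  0.72929869] [ 3.33010124 17.07247111  4.47595394] [ 3.13792535 -0.73478207 -0.60259538]
```

The knob is at its stop: the reaction moment rose to 0.6 N m and the pads twisted slightly. I'll release, back off and check the knob, and measure the cover in the earlier view.

```bash
echo '[[[0, 0, 0], [0, 0, 0]], [[0, 0, 0], [0, 0, 0]], [[0, 0, 0], [0, 0, 0]], [[0, 0, -20], [0, 0, 0]], [[0, 0, -30], [0, 0, 0]]]' > path.dat && python3 jog.py path.dat 45 ; echo '[[[25, 0, -30], [0, 0, 0]], [[30, 0, -30], [0, 0, 0]], [[30, 0, -30], [0, 0, 0]], [[0, 0, 0], [0, 0, 0]], [[0, 0, 0], [0, 0, 0]]]' > path.dat && python3 jog.py path.dat | head -2
python3 - <<'E'
from h import *; import pickle
im=optics.get_image('wrist');pickle.dump(im,open('w6.pkl','wb'));
p=proj(im,Rb.apply([-5,92,57])+tb);q=proj(im,Rb.apply([-35,92,57])+tb);print(p,q)
u,v=int(max(p[0]-50,0)),int(max(p[1]-50,0));cr=im['img'][v:v+100,u:u+100]
print(u,v,cr.shape)
g=cv2.cvtColor(im['img'],cv2.COLOR_RGB2HSV)
# pointer: light pixels on dark bar near axis
m=np.zeros(g.shape[:2],np.uint8)
ring=np.array([proj(im,Rb.apply([-5+18*np.cos(a),92+18*np.sin(a),57])+tb) for a in np.linspace(0,6.28,40)]).astype(np.int32)
cv2.fillPoly(m,[ring],255)
lt=cv2.inRange(g,(0,0,120),(179,70,255))&m
for c in cv2.findContours(lt,cv2.RETR_EXTERNAL,cv2.CHAIN_APPROX_NONE)[0]:
    if cv2.contourArea(c)>10:
        r=cv2.minAreaRect(c);vx,vy,x0,y0=cv2.fitLine(c,cv2.DIST_L2,0,.01,.01).ravel()
        pts=[]
        for s in(-5,5):
            cc,d=ray(im,(x0+s*vx,y0+s*vy));cc=Rb.inv().apply(cc-tb);d=Rb.inv().apply(d);pts.append((cc+d*(57-cc[2])/d[2])[:2])
        w=pts[0]-pts[1];w=w*(-np.sign(w[0]));print('q',np.arctan2(w[1],-w[0]),r,np.round(pts,1).tolist())
# cover in w1
w1=pickle.load(open('w1.pkl','rb'));h=cv2.cvtColor(w1['img'],cv2.COLOR_RGB2HSV)
om=cv2.inRange(h,(8,150,90),(22,255,255));c=max(cv2.findContours(om,cv2.RETR_EXTERNAL,cv2.CHAIN_APPROX_NONE)[0],key=cv2.contourArea)
print('cover poly',cv2.approxPolyDP(c,2.5,True)[:,0].tolist())
hull=cv2.convexHull(c);mm=np.zeros(om.shape,np.uint8);cv2.fillPoly(mm,[hull],255)
fm=cv2.inRange(h,(0,0,0),(179,255,60))&mm
c=max(cv2.findContours(fm,cv2.RETR_EXTERNAL,cv2.CHAIN_APPROX_NONE)[0],key=cv2.contourArea);print('fin',cv2.minAreaRect(c),cv2.approxPolyDP(c,2,True)[:,0].tolist())
E
```

```text
t: 6.65
ee_pos: [566.7, 3.0, 153.3]
orientation: [-0.23, 2.718, 0.02]
ft_force: [-0.4, 0.5, -0.2]
width: 43.4
grasp_force: 0.0
t: 7.07
ee_pos: [455.4, -15.0, 203.4]
[258.67749252 259.63002298] [260.19357764 233.96233903]
208 209 (100, 100, 3)
q 0.7156378929280531 ((269.9200134277344, 260.0600280761719), (7.600000381469727, 13.80000114440918), 53.13010025024414) [[-1.2, 100.3], [-9.7, 107.6]]
q -0.7623291891938926 ((246.04425048828125, 259.6637268066406), (14.67524528503418, 7.525766849517822), 41.18592834472656) [[-8.8, 74.9], [-0.7, 82.7]]
q -0.001500275847142874 ((259.5, 250.5), (13.0, 3.0), 90.0) [[-9.7, 92.0], [-21.5, 92.0]]
cover poly [[190, 4], [207, 88], [214, 89], [216, 99], [256, 92], [247, 93], [240, 86], [263, 76], [244, 81], [239, 79], [247, 60], [243, 54], [249, 45], [249, 24], [254, 18], [251, 0], [209, 0]]
fin ((230.74705505371094, 60.11176300048828), (2.2777700424194336, 9.219544410705566), 77.47119140625) [[235, 58], [226, 60], [232, 61]]
```

The pointer blob reads q = −0.002, so the knob is off. Now to the cover.

```bash
python3 - <<'E'
from h import *
print(delta(toolR(Ro.from_euler('z',-.24),0),np.array([490,250,230])))
E
```

```text
('shift-then-turn', array([-82.4, 255.3,   1.6]), 'rv', array([0.064, 0.419, 0.402]), 'turn-first shift', array([ 30.8, 265.2, -26.7]))
```

```bash
echo '[[[0, 0, 0], [0.013, 0.084, 0.08]], [[0, 0, 0], [0.013, 0.084, 0.08]], [[0, 0, 0], [0.013, 0.084, 0.08]], [[0, 0, 0], [0.013, 0.084, 0.08]], [[0, 0, 0], [0.012, 0.083, 0.08]]]' > path.dat && python3 jog.py path.dat 60 >/dev/null; echo '[[[5, 38, -4], [0, 0, 0]], [[5, 38, -4], [0, 0, 0]], [[5, 38, -4], [0, 0, 0]], [[4, 38, -4], [0, 0, 0]], [[4, 38, -4], [0, 0, 0]]]' > path.dat && python3 jog.py path.dat >/dev/null;  echo '[[[4, 38, -4], [0, 0, 0]], [[4, 37, -3], [0, 0, 0]], [[0, 0, 0], [0, 0, 0]], [[0, 0, 0], [0, 0, 0]]]' > path.dat && python3 jog.py path.dat
python3 - <<'E'
from h import *; import pickle
im=optics.get_image('wrist');pickle.dump(im,open('w7.pkl','wb'))
E
echo '[[[20, 25, 0], [0, 0, 0]], [[20, 25, 0], [0, 0, 0]], [[0, 25, 0], [0, 0, 0]], [[0, 0, 0], [0, 0, 0]], [[0, 0, 0], [0, 0, 0]]]' > path.dat && python3 jog.py path.dat|head -3
python3 - <<'E'
from h import *; import pickle
im=optics.get_image('wrist');pickle.dump(im,open('w8.pkl','wb'));a=pickle.load(open('w7.pkl','rb'))
cr=[]
for i in(a,im):
    p=proj(i,[414,268,10]);u,v=int(max(p[0]-65,0)),int(max(p[1]-75,0));print(u,v)
    cr.append(cv2.resize(i['img'][v:v+150,u:u+130],(390,450),interpolation=cv2.INTER_CUBIC))
cv2.imwrite('pics/cov.png',np.hstack(cr)[:,:,::-1])
E
```

```text
t: 8.28
ee_pos: [483.4, 254.2, 228.9]
orientation: [0.331, 3.108, 0.005]
ft_force: [-0.0, -0.3, -0.4]
width: 60.0
grasp_force: 0.0
t: 8.75
ee_pos: [459.9, 333.2, 229.0]
orientation: [0.336, 3.107, 0.004]
189 27
130 61
```

View pics/cov.png

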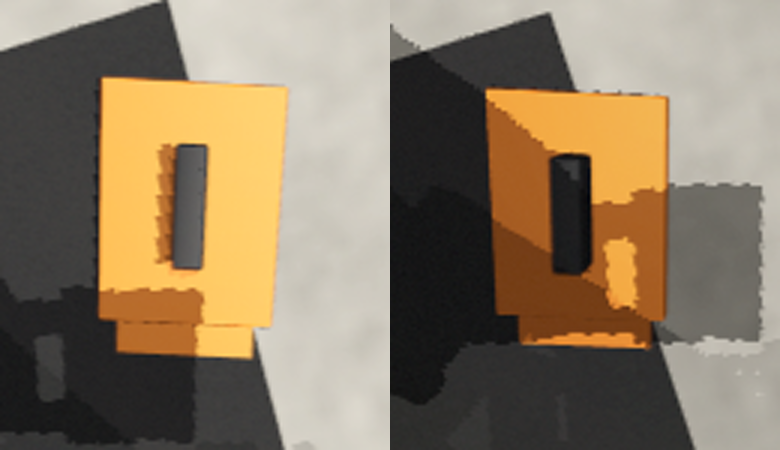

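The cover pictures give the plate's top corners at (101,78), (287,87), (271,327), (99,320) on the left and (97,89), (278,97), (275,320), (106,315) within the right crop. The tongue points down in the image, the fin is upright and the gripper is nearly aligned.

```bash
python3 - <<'E'
from h import *; import pickle
a,b=[pickle.load(open(f,'rb')) for f in('w7.pkl','w8.pkl')]
A=lambda u,v:(189+u/3-.33,27+v/3-.33); Bq=lambda u,v:(130+u/3-.33,61+v/3-.33)
P=[((-45,-35,12),(101,78),(97,89)),((-45,35,12),(287,87),(278,97)),((45,35,12),(271,327),(275,320)),((45,-35,12),(99,320),(106,315)),((59,-28,3),(117,352),(130,344)),((59,28,3),(252,358),(260,348)),
((-22,0,36),(192,145),(183,155)),]
B=[];W=[]
for p,x,y in P:
    X,e=tri([(a,A(*x)),(b,Bq(*y))]);print(p,np.round(X,1),e);B.append(p);W.append(X)
B,W=np.array(B,float),np.array(W)
# yaw/planar fit with rays onto plane at height of each point, both views
for nm,im,f,k in(('a',a,A,1),('b',b,Bq,2)):
    Q=np.array([onz(im,f(*p[k]),p[0][2]) for p in P[:6]])
    q=Q[:,:2]-Q[:,:2].mean(0);s=B[:6,:2]-B[:6,:2].mean(0)
    yaw=np.arctan2((s[:,0]*q[:,1]-s[:,1]*q[:,0]).sum(),(s*q).sum());c,n=np.cos(yaw),np.sin(yaw);M=np.array([[c,-n],[n,c]])
    t=Q[:,:2].mean(0)-M@B[:6,:2].mean(0);print(nm,yaw,t,np.round(q-s@M.T,1).tolist())
E
```

```text
(-45, -35, 12) [354.2 243.8   6. ] [0.3, 0.3]
(-45, 35, 12) [372.  312.1   4.9] [0.4, 0.4]
(45, 35, 12) [459.2 289.    7. ] [0.0, 0.0]
(45, -35, 12) [441.2 221.5  11.3] [0.0, 0.0]
(59, -28, 3) [456.8 224.5   2.6] [0.3, 0.3]
(59, 28, 3) [470.7 279.    3.3] [0.0, 0.0]
(-22, 0, 36) [385.2 272.3  18.1] [0.4, 0.4]
a -0.25443759034018304 [406.59033501 266.45085465] [[0.5, 0.3], [0.4, -0.5], [-0.5, -0.3], [-0.3, 0.3], [-0.2, -0.0], [0.1, 0.3]]
b -0.261951644636023 [406.76322567 267.38303756] [[0.6, 0.4], [0.2, 0.1], [-1.1, 0.3], [-0.1, -0.2], [0.6, -0.3], [-0.2, -0.3]]
```

```bash
python3 - <<'E'
from h import *
print(delta(toolR(Ro.from_euler('z',-.258),0),np.array([406.7,266.9,90])))
E
```

```text
('shift-then-turn', array([ 39.9, -75.9, 138.2]), 'rv', array([0.004, 0.016, 0.042]), 'turn-first shift', array([ 34.5, -76.9, 139.1]))
```

```bash
echo '[[[8, -15, 28], [0.004, 0.016, 0.042]], [[7, -15, 28], [0, 0, 0]], [[7, -15, 28], [0, 0, 0]], [[6, -16, 28], [0, 0, 0]], [[6, -16, 27], [0, 0, 0]]]' > path.dat && python3 jog.py path.dat 50 >/dev/null; echo '[[[0, 0, 0], [0, 0, 0]], [[0, 0, 0], [0, 0, 0]]]' > path.dat && python3 jog.py path.dat
python3 - <<'E'
from h import *
for z in(90,34):print(delta(toolR(Ro.from_euler('z',-.258),0),np.array([406.7,266.9,z])))
E
```

```text
t: 9.38
ee_pos: [407.5, 265.7, 89.9]
orientation: [-0.407, -3.113, 0.001]
ft_force: [0.8, 0.4, 0.8]
width: 49.8
grasp_force: 0.0
('shift-then-turn', array([ 1.1,  0.9, -0.1]), 'rv', array([-0.001, -0.002, -0.002]), 'turn-first shift', array([ 1.1,  0.9, -0.1]))
('shift-then-turn', array([ 1. ,  1. , 55.9]), 'rv', array([-0.001, -0.002, -0.002]), 'turn-first shift', array([ 1.1,  0.9, 55.9]))
```

```bash
echo '[[[1, 1, 20], [0, 0, 0]], [[0, 0, 20], [0, 0, 0]], [[0, 0, 12], [0, 0, 0]], [[0, 0, 4], [0, 0, 0]], [[0, 0, 0], [0, 0, 0]]]' > path.dat && python3 jog.py path.dat; echo '[[[0, 0, 0], [0, 0, 0]], [[0, 0, 0], [0, 0, 0]], [[0, 0, 0], [0, 0, 0]], [[0, 0, 0], [0, 0, 0]], [[0, 0, 0], [0, 0, 0]]]' > path.dat && python3 jog.py path.dat 0; echo '[[[0, 0, 0], [0, 0, 0]], [[0, 0, 0], [0, 0, 0]], [[0, 0, 0], [0, 0, 0]], [[0, 0, 0], [0, 0, 0]]]' > path.dat && python3 jog.py path.dat
```

```text
t: 9.8
ee_pos: [408.9, 269.6, 35.2]
orientation: [0.404, 3.114, 0.004]
ft_force: [1.1, -0.5, 0.5]
width: 50.2
grasp_force: 0.0
t: 10.22
ee_pos: [407.8, 269.1, 35.0]
orientation: [0.403, 3.114, 0.003]
ft_force: [0.0, 1.0, 0.1]
width: 20.3
grasp_force: 0.0
t: 10.55
ee_pos: [407.6, 269.0, 34.8]
orientation: [0.404, 3.115, 0.003]
ft_force: [-0.5, -0.7, 5.5]
width: 11.7
grasp_force: 30.0
```

Fin gripped (11.7 mm). My picture views are used up, so from here I check by masks and forces. Lifting.

```bash
echo '[[[0, 0, -15], [0, 0, 0]], [[0, 0, -35], [0, 0, 0]], [[0, 0, -40], [0, 0, 0]], [[0, 0, -40], [0, 0, 0]], [[0, 0, -30], [0, 0, 0]]]' > path.dat && python3 jog.py path.dat >/dev/null; echo '[[[0, 0, 0], [0, 0, 0]], [[0, 0, 0], [0, 0, 0]]]' > path.dat && python3 jog.py path.dat
cat >> h.py <<'E'
def cov(ox,oz,th,oy=0,g=(0.3,0,34.8)): # TCP pose for cover origin at bay (ox,oy,oz), tilt th
    R=Rb*Ro.from_euler('y',th); return toolR(R,0), R.apply(g)+Rb.apply([ox,oy,oz])+tb
def where(g=(0.3,0,34.8)):
    o=ctrl.get_obs();Rc=Ro.from_rotvec(o['orientation'])*Ro.from_matrix([[-1,0,0],[0,1,0],[0,0,-1]])
    c=Rb.inv().apply(np.array(o['ee_pos'])-Rc.apply(g)-tb);th=(Rb.inv()*Rc).as_rotvec()
    tip=c+Rb.inv().apply(Rc.apply([59,0,0]));return 'cover',np.round(c,1),'rv',np.round(th,3),'tipbottom',np.round(tip,1),'F bay',np.round(Rb.inv().apply(o['ft_force']),1),'w',round(o['width'],1)
E
python3 - <<'E'
from h import *; import pickle
o=ctrl.get_obs();print(o['qpos'],o['moment'])
print(delta(*cov(-18,70,.3)))
im=optics.get_image('wrist');pickle.dump(im,open('w9.pkl','wb'))
h=cv2.cvtColor(im['img'],cv2.COLOR_RGB2HSV);om=cv2.inRange(h,(6,140,60),(24,255,255));n,l,s,c=cv2.connectedComponentsWithStats(om)
for k in range(1,n):
    if s[k][4]>100:print(s[k],c[k])
Rc=Ro.from_rotvec(o['orientation'])*Ro.from_matrix([[-1,0,0],[0,1,0],[0,0,-1]])
for p in((-45,-35,12),(-45,35,12),(45,35,12),(45,-35,12),(59,-28,4),(59,28,4)): print(p,np.round(proj(im,Rc.apply(np.array(p)-[.3,0,34.8])+o['ee_pos']),1))
big=max(cv2.findContours(om,cv2.RETR_EXTERNAL,cv2.CHAIN_APPROX_NONE)[0],key=cv2.contourArea);print(cv2.approxPolyDP(big,3,True)[:,0].tolist())
E
```

```text
t: 11.13
ee_pos: [408.1, 269.1, 195.9]
orientation: [0.403, 3.112, 0.006]
ft_force: [0.3, -0.9, -1.6]
width: 11.9
grasp_force: 30.0
[ 5.58023579e-01  2.87017073e-01  1.96516320e+00  1.24467100e-03
  8.84227747e-01 -7.55829164e-01] [ 0.00592782 -0.01173761  0.02429056]
('shift-then-turn', array([-252.6, -301.5,   38.9]), 'rv', array([-0.019, -0.115, -0.377]), 'turn-first shift', array([-118.4, -373.2,   54.1]))
[ 195  156  121  106 9085] [255.02509631 197.77017061]
[243 270  26  22 251] [256.2310757  285.82071713]
[226 279   9  58 236] [229.33050847 306.93220339]
[278 279   7  35 128] [281.4453125 292.375    ]
[  69  346  326   27 4927] [247.02800893 364.45504364]
(-45, -35, 12) [195.6 160.2]
(-45, 35, 12) [318.4 160.3]
(45, 35, 12) [309.9 294.5]
(45, -35, 12) [203.7 294.5]
(59, -28, 4) [216.6 304.2]
(59, 28, 4) [296.8 304.2]
[[196, 159], [201, 261], [216, 260], [231, 219], [239, 217], [243, 222], [247, 198], [266, 200], [267, 219], [281, 220], [296, 261], [309, 261], [315, 176], [312, 157]]
```

The held cover's rear corners project within 1–3 px of prediction, so it sits as expected in the gripper. Now over to the bay, keeping height until the end.

```bash
echo '[[[0, 0, 0], [-0.005, -0.029, -0.094]], [[0, 0, 0], [-0.005, -0.029, -0.094]], [[0, 0, 0], [-0.005, -0.029, -0.094]], [[0, 0, 0], [-0.004, -0.028, -0.095]], [[-12, -37, -3], [0, 0, 0]]]' > path.dat && python3 jog.py path.dat >/dev/null; echo '[[[-12, -37, 0], [0, 0, 0]], [[-12, -37, 0], [0, 0, 0]], [[-12, -37, 0], [0, 0, 0]], [[-12, -37, 0], [0, 0, 0]], [[-12, -37, 0], [0, 0, 0]]]' > path.dat && python3 jog.py path.dat >/dev/null;  echo '[[[-12, -37, 0], [0, 0, 0]], [[-12, -37, 0], [0, 0, 0]], [[-12, -37, 0], [0, 0, 0]], [[-10, -37, 0], [0, 0, 0]], [[0, 0, 0], [0, 0, 0]]]' > path.dat && python3 jog.py path.dat >/dev/null; echo '[[[0, 0, 0], [0, 0, 0]], [[0, 0, 0], [0, 0, 0]]]' > path.dat && python3 jog.py path.dat
python3 - <<'E'
from h import *
print(where());print(delta(*cov(-18,70,.3)),delta(*cov(-18,24,.3)))
E
```

```text
t: 12.6
ee_pos: [565.9, -84.5, 209.4]
orientation: [-0.18, 3.024, 0.01]
ft_force: [-1.0, -0.1, -1.2]
width: 11.9
grasp_force: 30.0
('cover', array([ -5.3,   3.3, 122.3]), 'rv', array([-0.   ,  0.308, -0.001]), 'tipbottom', array([ 50.9,   3.2, 104.5]), 'F bay', array([-1.4, -0. , -0.7]), 'w', 11.9)
('shift-then-turn', array([-3.5, -3.3, 53.7]), 'rv', array([-0.   , -0.008, -0.001]), 'turn-first shift', array([-3. , -3.3, 53.7])) ('shift-then-turn', array([-17.4,  -3.2,  97.6]), 'rv', array([-0.   , -0.008, -0.001]), 'turn-first shift', array([-16.6,  -3.3,  97.7]))
```

```bash
echo '[[[-8, -3, 20], [0, -0.008, 0]], [[-5, -0.3, 25], [0, 0, 0]], [[-4, 0, 25], [0, 0, 0]], [[0, 0, 20], [0, 0, 0]], [[0, 0, 5], [0, 0, 0]]]' > path.dat && python3 jog.py path.dat>/dev/null; echo '[[[0, 0, 0], [0, 0, 0]], [[0, 0, 0], [0, 0, 0]]]' > path.dat && python3 jog.py path.dat>/dev/null
python3 - <<'E'
from h import *
print(where());print(delta(*cov(-18,17.4,.3)))
E
```

```text
('cover', array([-14.3,   0.4,  28.1]), 'rv', array([-0.001,  0.296,  0.002]), 'tipbottom', array([42.1,  0.5, 10.9]), 'F bay', array([-0.4, -0.4, -0. ]), 'w', 11.7)
('shift-then-turn', array([ 0.3, -0.4, 11.3]), 'rv', array([-0.001,  0.004,  0.002]), 'turn-first shift', array([ 0.2, -0.4, 11.3]))
```

```bash
echo '[[[0, 0, 3], [0, 0, 0]], [[0, 0, 3], [0, 0, 0]], [[0, 0, 2], [0, 0, 0]], [[0, 0, 0], [0, 0, 0]]]' > path.dat && python3 jog.py path.dat|grep ft; python3 -c "from h import *;print(where())"; echo '[[[0, 0, 1], [0, 0, 0]], [[0, 0, 1], [0, 0, 0]], [[0, 0, 0], [0, 0, 0]]]' > path.dat && python3 jog.py path.dat|grep ft;  python3 -c "from h import *;print(where())"; echo '[[[0, 0, 1], [0, 0, 0]], [[0, 0, 0], [0, 0, 0]]]' > path.dat && python3 jog.py path.dat|grep ft;  python3 -c "from h import *;print(where())"
```

```text
ft_force: [0.2, -0.0, -0.7]
('cover', array([-16.2,  -0.7,  20.6]), 'rv', array([-0.002,  0.295,  0.001]), 'tipbottom', array([40.3, -0.7,  3.4]), 'F bay', array([-0.1, -0. , -0.7]), 'w', 11.8)
ft_force: [-0.2, -0.2, -0.4]
('cover', array([-16.9,  -0.8,  18.4]), 'rv', array([-0.002,  0.295,  0.   ]), 'tipbottom', array([39.5, -0.7,  1.2]), 'F bay', array([-0.4, -0.2, -0.3]), 'w', 11.6)
ft_force: [-2.9, 0.4, 4.5]
('cover', array([-17.1,  -0.8,  17.7]), 'rv', array([-0.002,  0.295,  0.001]), 'tipbottom', array([39.3, -0.8,  0.5]), 'F bay', array([-0.8,  0.7,  5.3]), 'w', 11.8)
```

The floor is felt at computed z≈0.7, which agrees with the vision. I'll lift 1.5 mm and slide the tongue under the lip.

```bash
echo '[[[0.4, 0.7, -1.5], [0, 0, 0]], [[0, 0, 0], [0, 0, 0]], [[-3, 0, -0.9], [0, 0, 0]], [[-3, 0, -0.9], [0, 0, 0]], [[-3, 0, -0.9], [0, 0, 0]]]' > path.dat && python3 jog.py path.dat|grep ft; python3 -c "from h import *;print(where())"; echo '[[[-2, 0, -0.6], [0, 0, 0]], [[-2, 0, -0.6], [0, 0, 0]], [[0, 0, 0], [0, 0, 0]]]' > path.dat && python3 jog.py path.dat|grep ft;  python3 -c "from h import *;print(where())"
```

```text
ft_force: [-0.2, -0.6, -1.1]
('cover', array([-7.2,  0. , 18.9]), 'rv', array([-0.002,  0.295,  0.001]), 'tipbottom', array([49.2,  0.1,  1.7]), 'F bay', array([-0.7, -0.5, -0.9]), 'w', 12.0)
ft_force: [0.5, -0.0, -1.0]
('cover', array([-2.9, -0. , 18.9]), 'rv', array([-0.002,  0.295,  0.001]), 'tipbottom', array([53.6, -0. ,  1.8]), 'F bay', array([ 0.1, -0.1, -1.1]), 'w', 11.9)
```

```bash
echo '[[[-1.8, 0, -0.6], [0, 0, 0]], [[0, 0, 0], [0, 0, 0]], [[0, 0, 0], [0, 0, 0]]]' > path.dat && python3 jog.py path.dat|grep ft; python3 - <<'E'
from h import *
print(where())
seq=[(-1.0,1.8,.295),(-.8,1.8,.24),(-.7,1.7,.18),(-.7,1.6,.12),(-.6,1.4,.06),(-.5,1.0,0)]
T=[cov(x,b+59*np.sin(t),t) for x,b,t in seq]
for (Ra,pa),(Rc,pc) in zip(T,T[1:]): print(np.round(Ra.inv().apply(pc-pa),2),np.round((Ra.inv()*Rc).as_rotvec(),3))
E
```

```text
ft_force: [0.1, -0.2, -0.9]
('cover', array([-1.6,  0. , 19. ]), 'rv', array([-0.002,  0.295,  0.001]), 'tipbottom', array([54.8,  0.1,  1.8]), 'F bay', array([-0.3, -0.2, -0.9]), 'w', 12.0)
[0.81 0.   2.97] [ 0.    -0.055  0.   ]
[ 1.14 -0.    3.48] [-0.   -0.06 -0.  ]
[1.44 0.   3.59] [ 0.   -0.06  0.  ]
[1.54 0.   3.73] [-0.   -0.06 -0.  ]
[ 1.75 -0.    3.97] [ 0.   -0.06  0.  ]
```

No forces, and the tongue is well under the lip. Levelling now.

```bash
echo '[[[0.5, 0, 3], [0, -0.055, 0]], [[1.1, 0, 3.5], [0, -0.06, 0]], [[0, 0, 0], [0, 0, 0]]]' > path.dat && python3 jog.py path.dat|grep ft; python3 -c "from h import *;print(where())"; echo '[[[1.4, 0, 3.6], [0, -0.06, 0]], [[0, 0, 0], [0, 0, 0]], [[0, 0, 0], [0, 0, 0]]]' > path.dat && python3 jog.py path.dat|grep ft;  python3 -c "from h import *;print(where())"
```

```text
ft_force: [-1.8, 0.7, -1.6]
('cover', array([-4.1,  0.6, 12. ]), 'rv', array([-0.001,  0.182, -0.   ]), 'tipbottom', array([53.9,  0.6,  1.3]), 'F bay', array([-2.2,  0.9, -0.7]), 'w', 11.9)
ft_force: [0.8, 0.3, -0.1]
('cover', array([-1.7,  0.1,  8.6]), 'rv', array([-0.001,  0.123,  0.   ]), 'tipbottom', array([56.8,  0.1,  1.4]), 'F bay', array([ 0.7,  0.2, -0.4]), 'w', 11.7)
```

```bash
echo '[[[0.8, 0, 3.7], [0, -0.06, 0]], [[0, 0, 0], [0, 0, 0]], [[0, 0, 0], [0, 0, 0]]]' > path.dat && python3 jog.py path.dat|grep ft; python3 -c "from h import *;print(where())"; echo '[[[1.6, 0, 3.8], [0, -0.062, 0]], [[0, 0, 0], [0, 0, 0]], [[0, 0, 0], [0, 0, 0]]]' > path.dat && python3 jog.py path.dat|grep ft;  python3 -c "from h import *;print(where())"
```

```text
ft_force: [0.2, -1.5, -0.8]
('cover', array([-0.2,  0.1,  4.8]), 'rv', array([-0.001,  0.063,  0.   ]), 'tipbottom', array([58.7,  0.2,  1.1]), 'F bay', array([-0.3, -1.5, -0.8]), 'w', 11.7)
ft_force: [-0.3, 0.0, -0.7]
('cover', array([1.1, 0.7, 1.5]), 'rv', array([0.001, 0.007, 0.   ]), 'tipbottom', array([60.1,  0.7,  1.1]), 'F bay', array([-0.5,  0. , -0.6]), 'w', 11.7)
```

```bash
echo '[[[0.5, 0, 0.5], [0, -0.006, 0]], [[0, 0, 0.4], [0, 0, 0]], [[0, 0, 0], [0, 0, 0]], [[0, 0, 0], [0, 0, 0]]]' > path.dat && python3 jog.py path.dat|grep ft; python3 -c "from h import *;print(where())"; echo '[[[0, 0, 0.5], [0, 0, 0]], [[0, 0, 0.3], [0, 0, 0]], [[0, 0, 0], [0, 0, 0]]]' > path.dat && python3 jog.py path.dat|grep ft;  python3 -c "from h import *;print(where())"
```

```text
ft_force: [-2.1, -0.9, 6.0]
('cover', array([2. , 0.5, 1.1]), 'rv', array([ 0.001, -0.001,  0.002]), 'tipbottom', array([61. ,  0.6,  1.2]), 'F bay', array([ 0.4, -0.6,  6.3]), 'w', 11.4)
ft_force: [-10.5, -2.2, 16.9]
('cover', array([2. , 0.5, 1.1]), 'rv', array([ 0.001, -0.001,  0.002]), 'tipbottom', array([61. ,  0.6,  1.1]), 'F bay', array([-2.8, -1. , 19.8]), 'w', 11.9)
```

It pressed home with 20 N, level, at the same floor height as felt before. Relax, release and retreat.

```bash
echo '[[[0, 0, -0.6], [0, 0, 0]], [[0, 0, 0], [0, 0, 0]]]' > path.dat && python3 jog.py path.dat|grep ft; echo '[[[0, 0, 0], [0, 0, 0]], [[0, 0, 0], [0, 0, 0]], [[0, 0, 0], [0, 0, 0]], [[0, 0, 0], [0, 0, 0]], [[0, 0, 0], [0, 0, 0]]]' > path.dat && python3 jog.py path.dat 36; echo '[[[0, 0, -10], [0, 0, 0]], [[0, 0, -25], [0, 0, 0]], [[0, 0, -35], [0, 0, 0]], [[0, 0, -35], [0, 0, 0]], [[0, 0, -30], [0, 0, 0]]]' > path.dat && python3 jog.py path.dat|grep -E 'ft|ee'; echo '[[[30, 20, 0], [0, 0, 0]], [[30, 20, 0], [0, 0, 0]], [[25, 0, 0], [0, 0, 0]], [[0, 0, 0], [0, 0, 0]], [[0, 0, 0], [0, 0, 0]]]' > path.dat && python3 jog.py path.dat |grep -E 'ft|ee'
python3 - <<'E'
from h import *; import pickle
im=optics.get_image('wrist');pickle.dump(im,open('w10.pkl','wb'));o=ctrl.get_obs();print(o['t'])
h=cv2.cvtColor(im['img'],cv2.COLOR_RGB2HSV);om=cv2.inRange(h,(6,140,50),(24,255,255))
c=max(cv2.findContours(om,cv2.RETR_EXTERNAL,cv2.CHAIN_APPROX_NONE)[0],key=cv2.contourArea);hull=cv2.convexHull(c);print(cv2.contourArea(c),cv2.approxPolyDP(hull,3,True)[:,0].tolist())
for uv in cv2.approxPolyDP(hull,3,True)[:,0]:
    cc,d=ray(im,uv);cc=Rb.inv().apply(cc-tb);d=Rb.inv().apply(d);print(uv,np.round(cc+d*(12-cc[2])/d[2],1))
print('pred plate',[np.round(proj(im,Rb.apply(p)+tb),1).tolist() for p in((-45,-35,12),(-45,35,12),(45,35,12),(45,-35,12))])
E
```

```text
ft_force: [-5.3, -0.6, 10.4]
t: 17.02
ee_pos: [610.4, -81.8, 97.3]
orientation: [-0.164, 2.717, 0.035]
ft_force: [-0.5, 0.6, 0.1]
width: 35.4
grasp_force: 0.0
ee_pos: [554.3, -88.7, 222.4]
ft_force: [0.9, 0.0, 1.5]
ee_pos: [472.6, -58.0, 186.1]
ft_force: [1.2, -0.1, -0.6]
17.9
4572.5 [[446, 372], [121, 371], [126, 360], [433, 353]]
[446 372] [180.9 291.5  12. ]
[121 371] [ 179.5 -137.4   12. ]
[126 360] [ 161.  -128.5   12. ]
[433 353] [149.3 268.8  12. ]
pred plate [[187.3, 212.4], [251.1, 212.5], [251.4, 283.1], [192.4, 283.1]]
```

```bash
echo '[[[-35, 0, 0], [0, 0, 0]], [[-35, 0, 0], [0, 0, 0]], [[-35, 0, 0], [0, 0, 0]], [[0, 0, -30], [0, 0, 0]], [[0, 0, 0], [0, 0, 0]]]' > path.dat && python3 jog.py path.dat |grep -E 'ee'; echo '[[[0, 0, 0], [0, 0, 0]]]' > path.dat && python3 jog.py path.dat >/dev/null
python3 - <<'E'
from h import *; import pickle
ims=[pickle.load(open('w10.pkl','rb')),optics.get_image('wrist')];pickle.dump(ims[1],open('w11.pkl','wb'));print(ctrl.get_obs()['t'])
for im in ims:
    h=cv2.cvtColor(im['img'],cv2.COLOR_RGB2HSV);om=cv2.inRange(h,(6,140,50),(24,255,255));om[330:]=0
    c=max(cv2.findContours(om,cv2.RETR_EXTERNAL,cv2.CHAIN_APPROX_NONE)[0],key=cv2.contourArea);hull=cv2.convexHull(c);print(cv2.contourArea(c))
    for uv in cv2.approxPolyDP(hull,3,True)[:,0]:
        cc,d=ray(im,uv);cc=Rb.inv().apply(cc-tb);d=Rb.inv().apply(d);print(uv,np.round(cc+d*(12-cc[2])/d[2],1))
    w=cv2.inRange(h,(0,0,120),(179,60,255));pl=np.array([proj(im,Rb.apply(p)+tb) for p in((40,-38,13),(40,38,13),(75,38,13),(75,-38,13))]).astype(np.int32)
    m=np.zeros(w.shape,np.uint8);cv2.fillPoly(m,[pl],255);ys,xs=np.nonzero(w&m)
    if len(xs):
        r=cv2.minAreaRect(np.c_[xs,ys].astype(np.float32));print('lip',[[*np.round(uv).tolist(),*(lambda c,d:np.round(c+d*(13-c[2])/d[2],1)[:2].tolist())(*[Rb.inv().apply(v) for v in (ray(im,uv)[0]-tb,ray(im,uv)[1])])] for uv in cv2.boxPoints(r)])
E
```

```text
ee_pos: [560.9, -48.7, 260.8]
18.45
2607.0
[189 212] [-45.5 -33.2  12. ]
[250 212] [-45.5  33.8  12. ]
[250 284] [46.2 33.3 12. ]
[220 284] [46.2 -2.3 12. ]
[190 255] [  7.5 -35.4  12. ]
lip [[219.0, 285.0, 46.9, -3.4], [253.0, 285.0, 46.9, 36.9], [253.0, 291.0, 55.2, 36.9], [219.0, 291.0, 55.2, -3.7]]
4789.0
[252 109] [-44.7  35.   12. ]
[252 187] [44.2 34.8 12. ]
[193 187] [ 44.3 -34.7  12. ]
[188 110] [-43.5 -34.8  12. ]
lip [[190.0, 188.0, 45.2, -38.1], [254.0, 188.0, 45.1, 37.1], [254.0, 203.0, 63.8, 37.1], [190.0, 203.0, 64.0, -39.3]]
```

The plate's corners lie at x −44…+44 and y ±35 in the bay frame, seen at the seated height from two views and right up against the lip. The gripper is clear, so I'm handing in.

```bash
echo '[[[0, 0, 0], [0, 0, 0]], [[0, 0, 0], [0, 0, 0]]]' > path.dat && python3 jog.py path.dat|grep -E 'ft|t:'; python3 -c "from h import *;print(ctrl.close_job())"
```

```text
t: 18.62
ft_force: [0.6, -0.6, 0.1]
the job is handed in; nothing more can be done
None
```

I handed the job in at about 18.6 s, but the judge gave no verdict; by my own camera and force checks the knob is off at its stop, the cover lies fully home in the bay and released, and the arm stayed clear of the bystanders (not re-measured afterwards).

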